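# Hold a vial's cap down under the hand press

### The job

Put the capped vial that stands on the worktop upright into the round nest of the hand press's carriage, then slide the carriage by its post all the way home under the press head. Then push the palm knob on top of the head down about 14 mm (not to its bottom stop), so that the sprung foot bears on the vial's cap, and finish while still holding the knob down there. Leave the other things on the worktop where they are.

Things in the scene. Friction and masses are not known exactly. Their poses are not given: they have to be found in the camera images.
- vial: Clear glass screw-cap vial, 27 mm diameter, 59 mm tall, about 40 g, cap on; the only vial, standing upright on the open worktop to the left of the press. Origin at the centre of its underside, z up its axis.
- press: Fixed hand press: bare metal track 70 mm wide, grey column and overhanging head. Origin on the worktop below the palm knob's axis. Its y axis runs along the track, the way the carriage goes home; track from y = -275 to +50 mm, x = +-35 mm, strips 18 mm high. Column x = 72 to 102 mm, y = +-25 mm. Head y = +-22 mm, x = -22 to +102 mm, from 98 to 128 mm above the worktop.
- press_carriage (a joint): Travel of the carriage along the track in m: 0 = fully out, 0.12 = home against its stop, with the nest straight under the knob's axis. Starts 0 to 0.03 out. Stays where it is left; about 2 N of friction.
- nest (a point): Centre of the floor of the carriage's nest, a round hole 31 mm wide and 14 mm deep with a chamfered mouth, in a steel block 50 x 50 mm whose top is 14 mm above this point (32 mm above the worktop). The nest floor is 18 mm above the worktop. Moves with the carriage; axes parallel to the press's.
- post_top (a point): Centre of the top of the carriage's upright grip post, 78 mm above the worktop, a black round grip 20 mm in diameter and 40 mm long on a thinner steel stem. It stands 120 mm from the nest's axis, at the end of the carriage away from the head (-y of the press), on a tongue whose top is 22 mm above the worktop, and can be gripped from above or pushed. Moves with the carriage.
- press_ram (a joint): Travel of the palm knob and its ram in m: 0 = up at rest, grows as the knob is pressed straight down, bottom stop at 0.018. Wanted 0.014. A spring returns it: 2 N at the start of travel, 0.3 N more per mm; once the foot meets the cap of a vial in the nest (after about 10 mm) a further 1.5 N per mm, about 12 N in all at 14 mm.
- knob_top (a point): Centre of the flat top of the black round palm knob (44 mm in diameter) above the press head; 172 mm above the worktop at rest. Sinks with the knob.
- press_foot: Sprung foot under the press head, a rubber disc 22 mm in diameter; origin at the centre of its underside, 87 mm above the worktop at rest, 10 mm above the cap of a seated vial. It goes down with the knob and gives upward by up to 10 mm.
- beaker: Clear beaker, 54 mm wide, 70 mm tall, bystander in front of the vial; origin at the centre of its underside.
- tape: Small white tape roll, 52 mm wide, 13 mm high, bystander behind; origin at the centre of its underside.
- driver: Screwdriver, 174 mm long, lying near the front edge, bystander; origin under its middle.
- cutter: Small tube cutter, 89 mm long, lying to the right, bystander; origin under its middle.

How it is judged:
By the outcome, as a careful person would: the job done as asked, in the order asked, and still so for the second after the job is handed in, while the arm keeps its last pose, push and grip.
It also fails if it takes over 64 s, if anything falls off the work surface, if the arm or the gripper's body presses on something with over 40 N, if the wrist force passes 120 N, or if a joint passes its speed limit or range.

### The arm

A 7-joint arm with a two-finger parallel gripper is mounted at the origin on a cart in front of the work surface, level with it; the furniture and walls round the work are solid. World frame = base frame: x ahead of the robot, y to its left, z up, the work surface at z = 0. Lengths are in m, angles in degrees, forces in N, time in s.
With the tool pointing down it reaches from about 0.425 to 0.825 m from the base axis. Payload 3.6 kg.
Tool frame: the origin (TCP) lies midway between the tips of the shut fingers; the grasp point (between the pads) lies 19 mm behind it (env.grasp_offset is the z of the grasp point in the tool frame, in m); z points along the fingers, y is the line along which they close (so a half turn about z gives the same grasp; the last joint's range is limited). The gripper opens to 85 mm and grips with 20 to 120 N. Pads are 22 mm wide; open, the fingers measure 114 mm over their backs; the gripper's body (76 mm by 85 mm) begins 54 mm behind the grasp point. The pads swing forward as they close: fully open they stand 13 mm farther back than shut.
Start: joints at [71.878, 35.231, -0.722, 81.555, 0.464, 63.22, -2.315], TCP at [0.186, -0.623, 0.231] pointing down, gripper open.
Joint ranges: [-178.69, 178.69], [-17.37, 117.87], [-77.05, 75.6], [15.02, 138.74], [-78.02, 258.01], [0.78, 113.62], [-162.83, 162.83]. Speed limits (degrees/s): [159.86, 159.86, 180, 180, 180, 180, 180].

### API

Orientations are given as a 3x3 rotation matrix whose columns are the frame's x, y, z axes.
In Python, from plant import env gives the robot as it stands. The module is installed in compiled form; this text tells all that it offers.
- The arm moves only by the tool move_arm, never from a script. Its argument "increments" is text: rows parted by semicolons, each of 6 numbers parted by spaces: the shift along the tool's x, y, z in mm, then the turn, a rotation vector about the tool's x, y, z in degrees. A call has exactly 10 rows; each row shifts and turns the commanded pose from where the row before left it, along the tool's axes as they then stand; what a row does not reach is not made up. A row lasts 1/8 s, in which the tool goes at most 62.5 mm and 10.7 degrees, less where a joint would pass 70% of its speed; a pose out of reach is approached as far as the arm can. A call is refused whole if a number of a shift passes 62.5 or a number of a turn 10.7, either way. A call with a gripper value outside its range is refused whole. "grip" is the closure, from 0 (fully open) to 1 (shut), set as the call begins (left out, the last holds). The fingers move at their own pace and stop on an object; "squeeze" is the grip in N (left out, the last holds). Time passes only in rows, so rows that do not move let the fingers close, or fill a call up. It gives the time, the measured TCP pose, the force, the opening and the grip force at its end, in the units of the state.
- env.get_obs(): the state, without advancing time (a new reading comes with each control period).
- env.capture(name): name is "scene" or "top" or "wrist"; returns the picture (400x640x3 uint8, red, green, blue); there is no depth.
- env.calibration(name): a dict with "fx", "fy", "cx", "cy" (pixels), "R" (3x3) and "t" (3): a world point X has camera coordinates R X + t; the wrist camera has in their place "T_tool_cam" (4x4, takes a point from camera to tool coordinates, whose origin is the TCP and whose axes are the flange's). Camera axes: x right, y down, z forward; pixel columns grow to the right and rows downward; lengths in m; the calibration is good to about 2 mm. A picture is of the moment at which its call begins: read the wrist's pose just before it. calibration takes no time and is no camera call.
- env.hand_in(): hands the job in; it is judged then, once.
The state is a dict: "time_s": time; "qpos": joint angles; "dq": joint speeds; "effort": joint torques, N m; "eef_pos": TCP position; "orientation": TCP orientation; "ft_force": force on the tool from outside, world axes, zero at the start; "moment": the same for the moment, N m; "finger_gap": finger opening in m; "grip_force": force on a finger pad.
Only numpy, scipy, OpenCV 4.12 (cv2) and the standard library are available. Lean on these libraries where they do the work, as an engineer would, in place of code of your own. Each camera call takes 0.05 s, during which the arm holds its last target. There are 200 camera calls.

## Working session

There is one attempt and no reset: what is moved stays moved. The work goes in short steps, Python scripts to look and compute and a tool call to move; the robot and the scene stay as the last step left them, time stands still between calls to the robot, and variables do not carry over. Pictures are saved under pics/ and viewed, at most 10 in all, crops included, and the job is handed in when it is done.

Besides the shell and the picture viewer there is one more tool, called as name(argument=value, ...) on one line, values as JSON. move_arm: Moves the arm, as the interface text tells. Its arguments: {"type":"object","properties":{"increments":{"type":"string"},"grip":{"type":"number"},"squeeze":{"type":"number"}},"required":["increments"]}

```bash
mkdir -p pics; cat > h.py <<'E'
import numpy as np, cv2
from plant import env
def ray(cam,u,v):
    c=env.calibration(cam)
    d=np.array([(u-c['cx'])/c['fx'],(v-c['cy'])/c['fy'],1.])
    if 'R' in c:
        R=np.array(c['R']);t=np.array(c['t']); return -R.T@t, R.T@d
    o=env.get_obs();Rt=np.array(o['orientation']);p=np.array(o['eef_pos']);T=np.array(c['T_tool_cam'])
    return p+Rt@T[:3,3], Rt@T[:3,:3]@d
def onz(cam,u,v,z):
    o,d=ray(cam,u,v); return o+d*(z-o[2])/d[2]
def proj(cam,X):
    c=env.calibration(cam);X=np.array(X,float)
    if 'R' in c: q=np.array(c['R'])@X+np.array(c['t'])
    else:
        o=env.get_obs();T=np.array(c['T_tool_cam']);q=np.array(o['orientation']).T@(X-np.array(o['eef_pos']));q=T[:3,:3].T@(q-T[:3,3])
    return c['fx']*q[0]/q[2]+c['cx'],c['fy']*q[1]/q[2]+c['cy']
def snap(cam,name):
    im=cv2.cvtColor(np.array(env.capture(cam)),cv2.COLOR_RGB2BGR);cv2.imwrite(f'pics/{name}.png',im);return im
E
python3 - <<'E'
from h import *
np.set_printoptions(precision=4,suppress=True)
o=env.get_obs()
print(o['eef_pos'],np.array(o['orientation']),o['finger_gap'],env.grasp_offset,o['time_s'])
a=snap('scene','s0');b=snap('top','t0')
for c in('scene','top'):print(c,ray(c,320,200),env.calibration(c)['fx'])
c=env.calibration('wrist');print(np.array(c['T_tool_cam']),c['fx'])
E
```

```text
[ 0.1855 -0.6222  0.2301] [[ 0.9583  0.2858 -0.0008]
 [ 0.2858 -0.9583  0.0025]
 [-0.     -0.0026 -1.    ]] 0.08552380908830574 -0.0187 0.0
scene (array([-0.1015,  0.7768,  0.8813]), array([ 0.4611, -0.6491, -0.6052])) 475.15705325500204
top (array([ 0.2771, -0.026 ,  1.5677]), array([ 0.1452,  0.0124, -0.9894])) 510.19414586775076
[[-0.0005 -0.9484 -0.3172  0.0815]
 [ 1.     -0.0004 -0.0003 -0.0004]
 [ 0.0001 -0.3172  0.9484 -0.1425]
 [ 0.      0.      0.      1.    ]] 285.5239584963956
```

View pics/t0.png

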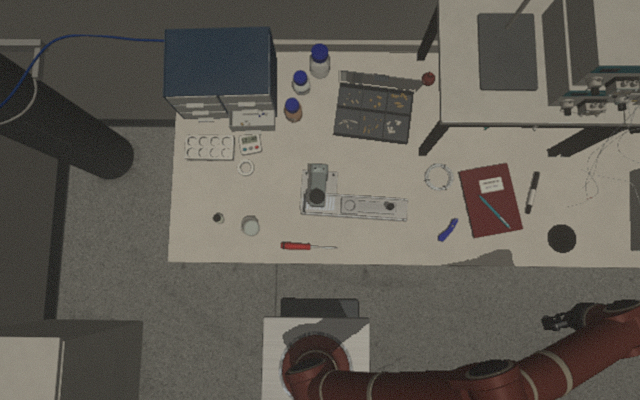

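View pics/s0.png

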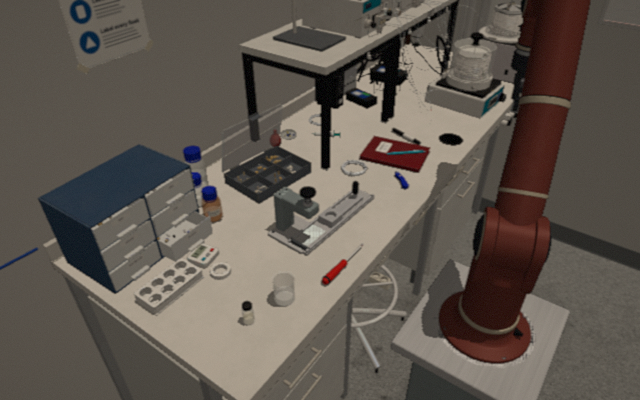

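The top view shows the vial cap at about (218,218), beaker (250,226), knob (316,197), nest (349,205) and post (389,206). The scene view shows the cap at (247,306), knob (308,192) and post (355,187). Home points towards world +y.

```bash
python3 - <<'E'
from h import *
np.set_printoptions(precision=4,suppress=True)
def dark(f,u,v,r,th):
    im=cv2.imread(f'pics/{f}.png');g=im.max(2)[v-r:v+r,u-r:u+r]
    n,l,s,c=cv2.connectedComponentsWithStats((g<th).astype(np.uint8))
    k=min(range(1,n),key=lambda i:np.hypot(*(c[i]-r))-0.05*s[i,4])
    return c[k]+[u-r,v-r],s[k]
P={}
for n,t,s,z,r in(('cap',(218,218),(247,306),.055,12),('knob',(316,197),(308,192),.168,14),('post',(389,206),(355,187),.07,12)):
    (a,sa),(b,sb)=dark('t0',*t,r,70),dark('s0',*s,r,70)
    o1,d1=ray('top',*a);o2,d2=ray('scene',*b)
    k=np.linalg.lstsq(np.c_[d1,-d2],o2-o1,rcond=None)[0]
    print(n,a,sa,b,sb,(o1+d1*k[0]+o2+d2*k[1])/2,np.linalg.norm(o1+d1*k[0]-o2-d2*k[1]),onz('top',*a,z))
print('nest',onz('top',349,205,.032),'beaker',onz('top',250,226,.07))
for n,(u,v) in dict(a=(343,193),b=(408,198),c=(407,221),d=(301,214)).items():print(n,onz('top',u,v,.018))
t=cv2.imread('pics/t0.png')[150:260,190:430];s=cv2.imread('pics/s0.png')[165:335,220:390]
t=cv2.resize(t,None,fx=3.3,fy=3.3,interpolation=2)
cv2.imwrite('pics/c0.png',t)
E
```

```text
cap [216.5    217.2941] [ 8  8  6  7 34] [246.2778 305.7639] [ 7  7 10 10 72] [0.4423 0.3013 0.0506] 0.004710113384709294 [0.4438 0.3018 0.055 ]
knob [316.3889 195.8278] [  7   5  16  16 180] [305.7261 195.8382] [  0   9  22  19 241] [0.4956 0.0015 0.1518] 0.0021910649342091267 [0.4941 0.0017 0.168 ]
post [389.9167 206.2222] [10  9  7  7 36] [354.8615 187.8615] [ 9  6  6 14 65] [ 0.4802 -0.2171  0.0548] 0.004560689026894964 [ 0.4802 -0.2141  0.07  ]
nest [ 0.4879 -0.095   0.032 ] beaker [0.4173 0.1984 0.07  ]
a [ 0.5269 -0.077   0.018 ]
b [ 0.5132 -0.2762  0.018 ]
c [ 0.4424 -0.2721  0.018 ]
d [0.4606 0.0511 0.018 ]
```

View pics/c0.png

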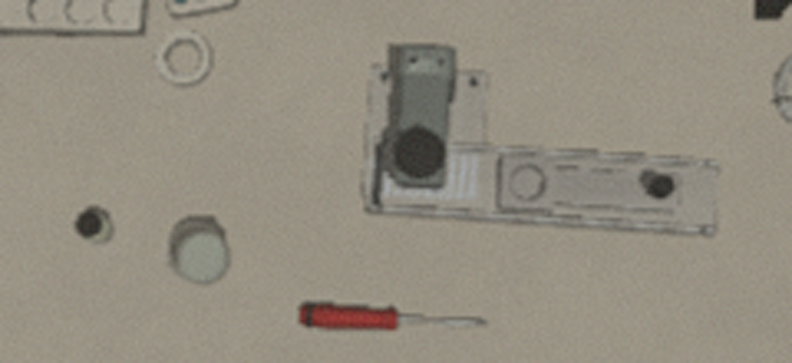

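move_arm(increments="0 0 -15 0 0 8.3; 0 0 -15 0 0 8.3; 49 -37 0 0 0 0; 49 -37 0 0 0 0; 49 -37 0 0 0 0; 49 -37 0 0 0 0; 49 -37 0 0 0 0; 49 -37 0 0 0 0; -2 -50 0 0 0 0; -2 -50 0 0 0 0", grip=0.35, squeeze=30)

```text
time_s: 1.35
eef_pos: [0.476, -0.2986, 0.2604]
orientation: [[1.0, 0.001, -0.001], [0.001, -1.0, 0.001], [-0.001, -0.001, -1.0]]
ft_force: [1.0, -0.1, 0.7]
finger_gap: 0.0559
grip_force: 0.0
```

move_arm(increments="-2 -57 0 0 0 0; -2 -57 0 0 0 0; -2 -57 0 0 0 0; -2 -57 0 0 0 0; -2 -57 0 0 0 0; -2 -57 0 0 0 0; -3 -57 0 0 0 0; -4 -57 10 0 0 0; -4 -57 10 0 0 0; -4 -57 10 0 0 0")

```text
time_s: 2.6
eef_pos: [0.4483, 0.2707, 0.2308]
orientation: [[1.0, -0.0, -0.0], [-0.0, -1.0, -0.0], [-0.0, 0.0, -1.0]]
ft_force: [1.1, -0.2, -0.2]
finger_gap: 0.0552
grip_force: 0.0
```

```bash
python3 - <<'E'
from h import *
np.set_printoptions(precision=4,suppress=True)
o=env.get_obs();print(o['eef_pos'],proj('wrist',[.444,.302,.059]),proj('wrist',[.444,.302,0]))
im=snap('wrist','w1')
E
```

```text
[0.4483 0.2707 0.2308] (np.float64(293.1699696090544), np.float64(188.51309188432901)) (np.float64(297.133394123793), np.float64(176.86679862572515))
```

View pics/w1.png

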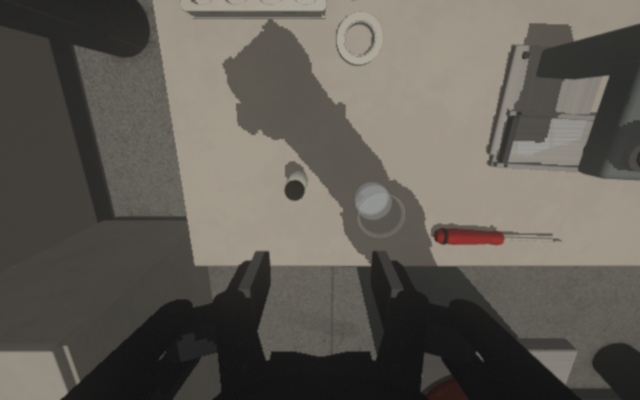

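The wrist view shows the vial cap at about (294,189) with the glass body above it up to (300,172). The beaker is to its right at (375,205). This matches the prediction.

```bash
python3 - <<'E'
from h import *
im=cv2.imread('pics/w1.png');g=im.max(2)[175:205,280:310]
n,l,s,c=cv2.connectedComponentsWithStats((g<60).astype(np.uint8));print(s,c+[280,175])
for i in range(1,n):
    if s[i,4]>50:print(onz('wrist',*(c[i]+[280,175]),.057))
E
```

```text
[[  0   0  30  30 646]
 [  6   6  18  18 254]] [[294.61145511 189.42724458]
 [294.21653543 189.68503937]]
[0.43787316 0.31296222 0.057     ]
```

```bash
python3 - <<'E'
from h import *
print(env.get_obs()['eef_pos'],env.get_obs()['time_s'],onz('wrist',294.2,189.7,.057),proj('wrist',[.444,.302,.059]),proj('wrist',onz('wrist',294.2,189.7,.057)))
print(env.get_obs()['orientation'],ray('wrist',294.2,189.7))
E
```

```text
[0.44474777 0.28127862 0.22961991] 2.65 [0.43785512 0.31298146 0.057     ] (np.float64(303.646241343012), np.float64(185.0763072823687)) (np.float64(294.2), np.float64(189.69999999999993))
[[ 0.99991239  0.01285843 -0.00314057]
 [ 0.01288379 -0.99988344  0.00819282]
 [-0.00303486 -0.00823257 -0.99996151]] (array([0.52658519, 0.28161056, 0.37185083]), array([-0.27151127,  0.09599397, -0.96343383]))
```

move_arm(increments="0 0 25 0 0 0; 0 0 25 0 0 0; 0 0 25 0 0 0; 0 0 25 0 0 0; 0 0 20 0 0 0; 0 0 0 0 0 0; 0 0 0 0 0 0; 0 0 0 0 0 0; 0 0 0 0 0 0; 0 0 0 0 0 0")

```text
time_s: 3.9
eef_pos: [0.4488, 0.2693, 0.1118]
orientation: [[1.0, 0.0, 0.001], [0.0, -1.0, 0.0], [0.001, -0.0, -1.0]]
ft_force: [-0.2, -0.5, -0.3]
finger_gap: 0.0553
grip_force: 0.0
```

```bash
python3 - <<'E'
from h import *
o=env.get_obs();print(o['eef_pos'],o['orientation'],o['qpos'])
im=snap('wrist','w2');print(env.get_obs()['eef_pos'])
u,v=proj('wrist',[.443,.301,.057]);u,v=int(u),int(v);r=35;print(u,v)
g=im.max(2)[v-r:v+r,u-r:u+r]
n,l,s,c=cv2.connectedComponentsWithStats((g<60).astype(np.uint8))
for i in range(1,n):
    if s[i,4]>100:print(s[i],c[i]+[u-r,v-r],onz('wrist',*(c[i]+[u-r,v-r]),.057))
E
```

```text
[0.44883405 0.26926477 0.11176501] [[ 9.99999753e-01  1.07807429e-04  6.94842335e-04]
 [ 1.07498386e-04 -9.99999895e-01  4.44788145e-04]
 [ 6.94890213e-04 -4.44713341e-04 -9.99999660e-01]] [ -28.78259052   33.26383825   -6.8430983   110.10560372    6.24639593
   36.93454146 -129.5034214 ]
[0.44874132 0.2692153  0.11162605]
278 231
[ 22  22  29  30 691] [278.98118669 232.08104197] [0.44253151 0.30079957 0.057     ]
[ 14  56  12  14 122] [263.8852459  259.36885246] [0.41942086 0.31361044 0.057     ]
```

move_arm(increments="-3 -16 0 0 0 0; -3 -15.5 0 0 0 0; 0 0 15 0 0 0; 0 0 20 0 0 0; 0 0 20 0 0 0; 0 0 20 0 0 0; 0 0 15 0 0 0; 0 0 7 0 0 0; 0 0 0 0 0 0; 0 0 0 0 0 0")

```text
time_s: 5.2
eef_pos: [0.443, 0.301, 0.0149]
orientation: [[1.0, 0.0, 0.001], [0.0, -1.0, 0.001], [0.001, -0.001, -1.0]]
ft_force: [0.8, 1.2, 0.1]
finger_gap: 0.0556
grip_force: 0.0
```

move_arm(increments="0 0 0 0 0 0; 0 0 0 0 0 0; 0 0 0 0 0 0; 0 0 0 0 0 0; 0 0 0 0 0 0; 0 0 0 0 0 0; 0 0 0 0 0 0; 0 0 0 0 0 0; 0 0 0 0 0 0; 0 0 0 0 0 0", grip=1)

```text
time_s: 6.45
eef_pos: [0.443, 0.3009, 0.015]
orientation: [[1.0, 0.0, 0.001], [0.0, -1.0, 0.001], [0.001, -0.001, -1.0]]
ft_force: [-0.6, -0.2, 5.8]
finger_gap: 0.0263
grip_force: 29.5
```

move_arm(increments="0 0 -15 0 0 0; 0 0 -35 0 0 0; 0 0 -45 0 0 0; 0 0 -45 0 0 0; 0 0 -45 0 0 0; 0 0 -35 0 0 0; 4 30 -5 0 0 0; 5 45 0 0 0 0; 5 50 0 0 0 0; 5 50 0 0 0 0")

```text
time_s: 7.7
eef_pos: [0.4613, 0.1241, 0.2399]
orientation: [[1.0, 0.001, 0.0], [0.001, -1.0, 0.0], [0.0, -0.0, -1.0]]
ft_force: [1.1, 0.8, 0.1]
finger_gap: 0.026
grip_force: 29.6
```

move_arm(increments="5 50 0 0 0 0; 5 50 0 0 0 0; 4 50 0 0 0 0; 4 50 0 0 0 0; 0 40 0 0 0 0; 0 20 0 0 0 0; 0 0 0 0 0 0; 0 0 0 0 0 0; 0 0 0 0 0 0; 0 0 0 0 0 0")

```text
time_s: 8.95
eef_pos: [0.4798, -0.1332, 0.2394]
orientation: [[1.0, 0.002, -0.0], [0.002, -1.0, 0.0], [-0.0, -0.0, -1.0]]
ft_force: [-0.5, 0.1, -0.1]
finger_gap: 0.0262
grip_force: 29.6
```

```bash
python3 - <<'E'
from h import *
o=env.get_obs();print(o['eef_pos'],o['finger_gap'],proj('wrist',[.488,-.095,.032]),proj('wrist',[.4802,-.2145,.078]),proj('wrist',[.494,.0017,.172]))
im=snap('wrist','w3')
E
```

```text
[ 0.47979507 -0.13322266  0.23938559] 0.026232128207807463 (np.float64(290.0287786500972), np.float64(171.21709233574634)) (np.float64(394.7369865152208), np.float64(187.0110019701206)) (np.float64(146.1370233976908), np.float64(200.72216840189833))
```

View pics/w3.png

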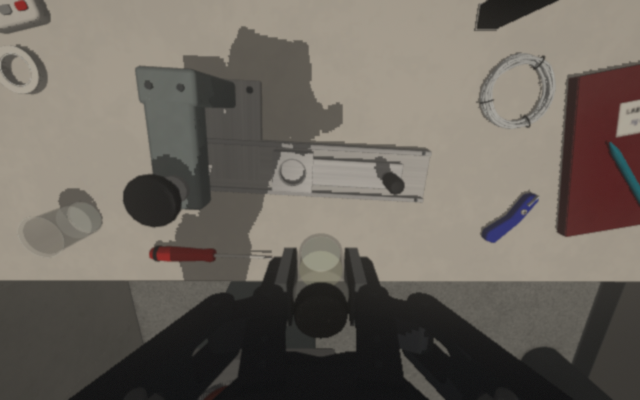

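The wrist view shows the vial held. The nest mouth is at about (293,170), the post top at (394,183) and the knob at (152,200).

```bash
python3 - <<'E'
from h import *
im=cv2.imread('pics/w3.png');g=cv2.cvtColor(im,cv2.COLOR_BGR2GRAY)
c=cv2.resize(g[140:205,255:420],None,fx=4.8,fy=4.8,interpolation=cv2.INTER_CUBIC);cv2.imwrite('pics/w3c.png',cv2.normalize(c,None,0,255,32))
def dk(u,v,r,th,z):
    q=g[v-r:v+r,u-r:u+r];n,l,s,ce=cv2.connectedComponentsWithStats((q<th).astype(np.uint8))
    i=1+np.argmax(s[1:,4]);p=ce[i]+[u-r,v-r];print(p,s[i],onz('wrist',*p,z))
dk(152,200,38,35,.172);dk(394,184,14,35,.075)
h=cv2.HoughCircles(cv2.resize(g[150:190,270:315],None,fx=6,fy=6,interpolation=2),cv2.HOUGH_GRADIENT,1,30,param1=80,param2=12,minRadius=60,maxRadius=100)
if h is not None:
    for x,y,r in h[0][:4]:print(x/6+270,y/6+150,r/6,onz('wrist',x/6+270,y/6+150,.032))
E
```

```text
[173.15300546 193.89071038] [ 46  16  21  39 183] [ 0.49955693 -0.02030366  0.172     ]Traceback (most recent call last):
  File "<stdin>", line 7, in <module>
  File "<stdin>", line 6, in dk
    return _wrapfunc(a, 'argmax', axis=axis, out=out, **kwds)
    return bound(*args, **kwds)
ValueError: attempt to get argmax of an empty sequence
```

View pics/w3c.png

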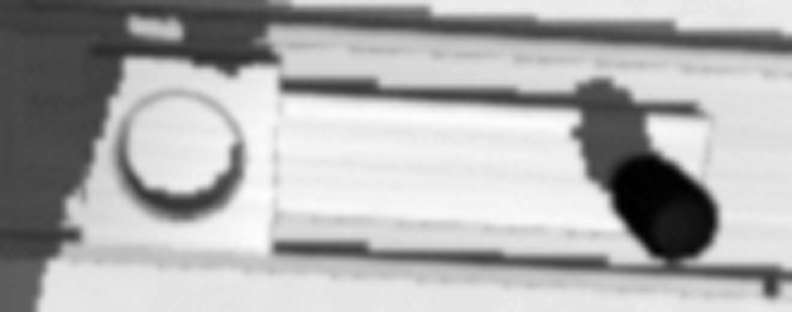

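The enlarged crop shows the nest mouth circle centred at crop (181,154), which is image (292.4,171.8). The post's top disc is centred at crop (684,228), image (397.3,187.3).

```bash
python3 - <<'E'
from h import *
im=cv2.imread('pics/w3.png');g=cv2.cvtColor(im,cv2.COLOR_BGR2GRAY)
n=onz('wrist',292.4,171.8,.032);p=onz('wrist',397.3,187.3,.078)
d=n-p;print(n,p,np.hypot(*d[:2]),np.degrees(np.arctan2(d[0],d[1])))
m=(g[165:235,115:190]<48).astype(np.uint8);k,l,s,c=cv2.connectedComponentsWithStats(m);i=1+np.argmax(s[1:,4]);print(s[i],c[i]+[115,165],onz('wrist',*(c[i]+[115,165]),.172))
q=onz('wrist',320.,310,.19);print(q,proj('wrist',[.4798,-.1333,.239+.044]), np.argwhere(g[255:350,280:365]<25).mean(0)+[255,280])
E
```

```text
[ 0.48726469 -0.09819753  0.032     ] [ 0.47981523 -0.21761127  0.078     ] 0.11964587732167684 3.5696908260207945
[   9   10   57   51 2267] [152.43670049 199.81693869] [ 0.49478018 -0.00356376  0.172     ]
[ 0.40724643 -0.13280368  0.19      ] (np.float64(321.0434524223544), np.float64(314.07815645629944)) [333.75949367 319.36455696]
```

move_arm(increments="4 -18 0 0 0 0; 4 -17 0 0 0 0; 0 0 20 0 0 0; 0 0 40 0 0 0; 0 0 45 0 0 0; 0 0 40 0 0 0; 0 0 25 0 0 0; 0 0 9 0 0 0; 0 0 0 0 0 0; 0 0 0 0 0 0")

```text
time_s: 10.25
eef_pos: [0.4887, -0.0993, 0.0614]
orientation: [[1.0, 0.0, 0.002], [0.0, -1.0, -0.0], [0.002, 0.0, -1.0]]
ft_force: [0.2, 0.4, -0.1]
finger_gap: 0.0264
grip_force: 29.6
```

```bash
python3 - <<'E'
from h import *
o=env.get_obs();print(o['eef_pos'],o['ft_force'])
im=snap('wrist','w4');s=snap('scene','s4')
a=im[120:400,160:480];b=cv2.resize(s[165:265,250:390],None,fx=2.8,fy=2.8,interpolation=2)
cv2.imwrite('pics/w4c.png',np.hstack([a,b]))
E
```

```text
[ 0.48868484 -0.09932179  0.06139245] [ 0.1908144   0.41856063 -0.12509208]
```

View pics/w4c.png

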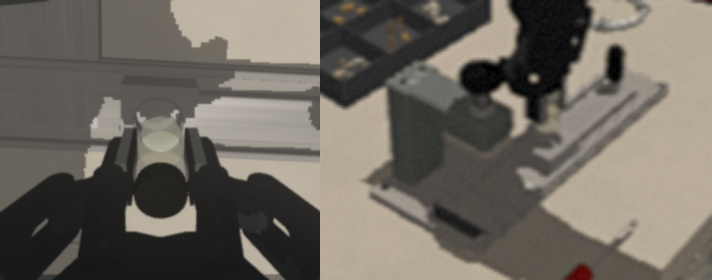

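The wrist crop shows the vial bottom at crop (160,135), just in front of and above the nest arc centred at crop column 157. The vial sits about 1–2 mm to the right of the nest, so I'll correct that while descending.

move_arm(increments="-0.9 -1.3 0 0 0 0; 0 0 4 0 0 0; 0 0 4 0 0 0; 0 0 4 0 0 0; 0 0 4 0 0 0; 0 0 4 0 0 0; 0 0 2 0 0 0; 0 0 0 0 0 0; 0 0 0 0 0 0; 0 0 0 0 0 0")

```text
time_s: 11.6
eef_pos: [0.4868, -0.098, 0.0384]
orientation: [[1.0, 0.0, 0.0], [0.0, -1.0, 0.0], [0.0, -0.0, -1.0]]
ft_force: [0.3, 0.4, -0.3]
finger_gap: 0.0259
grip_force: 29.6
```

move_arm(increments="0 0 2 0 0 0; 0 0 2 0 0 0; 0 0 1 0 0 0; 0 0 0.6 0 0 0; 0 0 0 0 0 0; 0 0 0 0 0 0; 0 0 0 0 0 0; 0 0 0 0 0 0; 0 0 0 0 0 0; 0 0 0 0 0 0")

```text
time_s: 12.85
eef_pos: [0.4868, -0.098, 0.0329]
orientation: [[1.0, 0.0, 0.0], [0.0, -1.0, 0.0], [0.0, -0.0, -1.0]]
ft_force: [-1.7, 0.9, 5.9]
finger_gap: 0.0261
grip_force: 29.9
```

move_arm(increments="0 0 0 0 0 0; 0 0 0 0 0 0; 0 0 0 0 0 0; 0 0 0 0 0 0; 0 0 -10 0 0 0; 0 0 -20 0 0 0; 0 0 -30 0 0 0; 0 0 -30 0 0 0; 0 0 -15 0 0 0; 0 0 0 0 0 0", grip=0.35)

```text
time_s: 14.1
eef_pos: [0.4877, -0.0982, 0.1394]
orientation: [[1.0, 0.0, 0.004], [0.0, -1.0, -0.001], [0.004, 0.001, -1.0]]
ft_force: [-0.2, -0.3, -0.6]
finger_gap: 0.0554
grip_force: 0.0
```

move_arm(increments="-1 20 0 0 0 0; -2 35 0 0 0 0; -2 35 0 0 0 0; -2 28 0 0 0 0; 0 0 0 0 0 0; 0 0 0 0 0 0; 0 0 0 0 0 0; 0 0 0 0 0 0; 0 0 0 0 0 0; 0 0 0 0 0 0")

```text
time_s: 15.35
eef_pos: [0.4799, -0.2158, 0.1378]
orientation: [[1.0, 0.0, 0.0], [0.0, -1.0, 0.0], [0.0, -0.0, -1.0]]
ft_force: [1.0, -0.1, 0.4]
finger_gap: 0.0556
grip_force: 0.0
```

```bash
python3 - <<'E'
from h import *
o=env.get_obs();print(o['eef_pos'],o['ft_force'],proj('wrist',[.4798,-.2176,.078]),proj('wrist',[.4871,-.098,.077]))
im=snap('wrist','w5');s=snap('scene','s5')
b=cv2.resize(s[165:265,250:390],None,fx=2.8,fy=2.8,interpolation=2)
cv2.imwrite('pics/w5c.png',np.hstack([im[100:380,:400],b]))
E
```

```text
[ 0.47988794 -0.21583735  0.1377922 ] [ 0.96573801 -0.11004978  0.37831635] (np.float64(323.25703148508364), np.float64(221.9126408666708)) (np.float64(165.39934086184718), np.float64(212.47973950918137))
```

View pics/w5c.png

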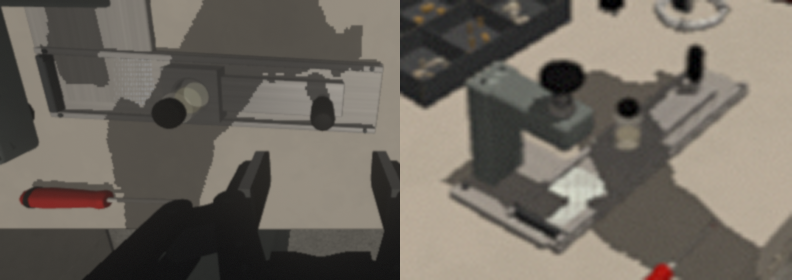

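The vial stands upright in the nest, with its cap at (168,212) where it was predicted. The post top is at (322,221), directly below the gripper.

move_arm(increments="0 1.5 10 0 0 0; 0 0 20 0 0 0; 0 0 22 0 0 0; 0 0 22 0 0 0; 0 0 14 0 0 0; 0 0 4 0 0 0; 0 0 0 0 0 0; 0 0 0 0 0 0; 0 0 0 0 0 0; 0 0 0 0 0 0")

```text
time_s: 16.7
eef_pos: [0.48, -0.2176, 0.0461]
orientation: [[1.0, 0.0, 0.001], [0.0, -1.0, -0.0], [0.001, 0.0, -1.0]]
ft_force: [0.1, -0.5, 0.7]
finger_gap: 0.0555
grip_force: 0.0
```

move_arm(increments="0 0 0 0 0 0; 0 0 0 0 0 0; 0 0 0 0 0 0; 0 0 0 0 0 0; 0 0 0 0 0 0; 0 0 0 0 0 0; 0 0 0 0 0 0; 0 0 0 0 0 0; 0 0 0 0 0 0; 0 0 0 0 0 0", grip=1)

```text
time_s: 17.95
eef_pos: [0.4799, -0.2175, 0.0459]
orientation: [[1.0, 0.0, 0.0], [0.0, -1.0, 0.0], [0.0, -0.0, -1.0]]
ft_force: [-1.3, 0.8, 5.6]
finger_gap: 0.0187
grip_force: 29.6
```

move_arm(increments="0.2 -4 0 0 0 0; 0.5 -8 0 0 0 0; 0.6 -10 0 0 0 0; 0.8 -12 0 0 0 0; 0.8 -12 0 0 0 0; 0.8 -12 0 0 0 0; 0.8 -12 0 0 0 0; 0.6 -10 0 0 0 0; 0.4 -6 0 0 0 0; 0 0 0 0 0 0")

```text
time_s: 19.2
eef_pos: [0.4847, -0.1292, 0.0458]
orientation: [[1.0, 0.002, -0.002], [0.002, -1.0, 0.002], [-0.002, -0.002, -1.0]]
ft_force: [-1.7, 0.4, 7.3]
finger_gap: 0.0185
grip_force: 29.8
```

move_arm(increments="0.1 -2 0 0 0 0; 0.1 -2 0 0 0 0; 0.1 -2 0 0 0 0; 0.1 -2 0 0 0 0; 0.1 -1.5 0 0 0 0; 0.1 -1 0 0 0 0; 0 0 0 0 0 0; 0 0 0 0 0 0; 0 0 0 0 0 0; 0 0 0 0 0 0")

```text
time_s: 20.45
eef_pos: [0.4852, -0.1201, 0.0458]
orientation: [[1.0, 0.001, -0.001], [0.001, -1.0, 0.001], [-0.001, -0.001, -1.0]]
ft_force: [-1.6, -0.3, 7.2]
finger_gap: 0.0187
grip_force: 29.7
```

move_arm(increments="0 -1 0 0 0 0; 0.1 -1 0 0 0 0; 0 0 0 0 0 0; 0 0 0 0 0 0; 0 0 0 0 0 0; 0 0 0 0 0 0; 0 0 0 0 0 0; 0 0 0 0 0 0; 0 0 0 0 0 0; 0 0 0 0 0 0")

```text
time_s: 21.7
eef_pos: [0.4852, -0.1197, 0.0458]
orientation: [[1.0, -0.001, -0.001], [-0.001, -1.0, -0.001], [-0.001, 0.001, -1.0]]
ft_force: [-2.5, -4.4, 5.2]
finger_gap: 0.0186
grip_force: 29.8
```

move_arm(increments="0 -1 0 0 0 0; 0.1 -1 0 0 0 0; 0 0 0 0 0 0; 0 0 0 0 0 0; 0 0 0 0 0 0; 0 0 0 0 0 0; 0 0 0 0 0 0; 0 0 0 0 0 0; 0 0 0 0 0 0; 0 0 0 0 0 0")

```text
time_s: 22.95
eef_pos: [0.4853, -0.1197, 0.0459]
orientation: [[1.0, -0.002, -0.001], [-0.002, -1.0, -0.003], [-0.001, 0.004, -1.0]]
ft_force: [-1.9, -7.9, 4.9]
finger_gap: 0.0192
grip_force: 29.9
```

move_arm(increments="0 0 0 0 0 0; 0 0 0 0 0 0; 0 0 0 0 0 0; 0 0 0 0 0 0; 0 0 -10 0 0 0; 0 0 -30 0 0 0; 0 0 -45 0 0 0; 0 0 -45 0 0 0; 0 0 -25 0 0 0; 0 0 0 0 0 0", grip=0.35)

```text
time_s: 24.2
eef_pos: [0.4874, -0.1173, 0.2033]
orientation: [[1.0, -0.0, 0.006], [-0.0, -1.0, -0.001], [0.006, 0.001, -1.0]]
ft_force: [0.9, -0.2, -0.7]
finger_gap: 0.0555
grip_force: 0.0
```

move_arm(increments="0 0 -30 0 0 0; 0 0 -20 0 0 0; 0 0 0 0 0 0; 0 0 0 0 0 0; 0 0 0 0 0 0; 0 0 0 0 0 0; 0 0 0 0 0 0; 0 0 0 0 0 0; 0 0 0 0 0 0; 0 0 0 0 0 0", grip=1)

```text
time_s: 25.45
eef_pos: [0.4861, -0.117, 0.2508]
orientation: [[1.0, 0.0, 0.0], [0.0, -1.0, 0.0], [0.0, -0.0, -1.0]]
ft_force: [0.2, -0.7, -0.6]
finger_gap: -0.0002
grip_force: 0.0
```

```bash
python3 - <<'E'
from h import *
o=env.get_obs();print(o['eef_pos'],o['ft_force'],o['finger_gap'],proj('wrist',[.4853,-.1197,.078]),proj('wrist',[.4928,.0001,.172]))
im=snap('wrist','w6');s=snap('scene','s6')
b=cv2.resize(s[165:265,250:390],None,fx=3,fy=3,interpolation=2)
cv2.imwrite('pics/w6c.png',np.hstack([im[50:350,:380],b]))
g=im.max(2)
u,v=map(int,proj('wrist',[.4928,.0001,.172]));r=42
m=(g[v-r:v+r,u-r:u+r]<48).astype(np.uint8);k,l,st,c=cv2.connectedComponentsWithStats(m);i=1+np.argmax(st[1:,4]);p=c[i]+[u-r,v-r];print(st[i],p,onz('wrist',*p,.172))
E
```

```text
[ 0.48613331 -0.11701773  0.25079121] [ 0.20823038 -0.71142116 -0.61892878] -0.00019480161328142256 (np.float64(323.089269454905), np.float64(185.38497068857632)) (np.float64(177.72237450278845), np.float64(205.60304787288064))
[  20   16   53   49 2001] [180.96101949 203.37631184] [ 0.49470773 -0.00290236  0.172     ]
```

View pics/w6c.png

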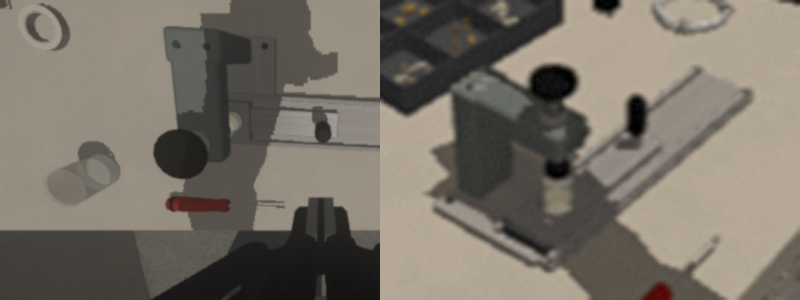

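The right-hand crop shows the vial upright under the head, with the carriage home. In the wrist view the knob is at (181,203) and the post at (322,181), as predicted.

move_arm(increments="1 -16 0 0 0 0; 2 -30 0 0 0 0; 2 -35 0 0 0 0; 2.5 -25 0 0 0 0; 0 -10 10 0 0 0; 0 0 20 0 0 0; 0 0 20 0 0 0; 0 0 15 0 0 0; 0 0 4 0 0 0; 0 0 0 0 0 0")

```text
time_s: 26.8
eef_pos: [0.4934, -0.0012, 0.1815]
orientation: [[1.0, -0.0, -0.001], [-0.0, -1.0, -0.0], [-0.001, 0.0, -1.0]]
ft_force: [-0.1, 0.1, -0.5]
finger_gap: 0.0005
grip_force: 0.0
```

move_arm(increments="0 0 2 0 0 0; 0 0 2 0 0 0; 0 0 2 0 0 0; 0 0 1 0 0 0; 0 0 1 0 0 0; 0 0 0 0 0 0; 0 0 0 0 0 0; 0 0 0 0 0 0; 0 0 0 0 0 0; 0 0 0 0 0 0")

```text
time_s: 28.05
eef_pos: [0.4936, -0.001, 0.1738]
orientation: [[1.0, 0.0, 0.0], [0.0, -1.0, 0.0], [0.0, -0.0, -1.0]]
ft_force: [0.4, 0.1, -0.5]
finger_gap: -0.0003
grip_force: 0.0
```

move_arm(increments="0 0 1 0 0 0; 0 0 1 0 0 0; 0 0 1 0 0 0; 0 0 1 0 0 0; 0 0 1 0 0 0; 0 0 1 0 0 0; 0 0 0 0 0 0; 0 0 0 0 0 0; 0 0 0 0 0 0; 0 0 0 0 0 0")

```text
time_s: 29.3
eef_pos: [0.4936, -0.001, 0.1678]
orientation: [[1.0, 0.0, 0.0], [0.0, -1.0, 0.0], [0.0, -0.0, -1.0]]
ft_force: [-1.6, 1.0, 2.3]
finger_gap: -0.0001
grip_force: 1.2
```

move_arm(increments="0 0 1 0 0 0; 0 0 1 0 0 0; 0 0 1 0 0 0; 0 0 1 0 0 0; 0 0 1 0 0 0; 0 0 0.5 0 0 0; 0 0 0 0 0 0; 0 0 0 0 0 0; 0 0 0 0 0 0; 0 0 0 0 0 0")

```text
time_s: 30.55
eef_pos: [0.4936, -0.001, 0.1623]
orientation: [[1.0, 0.0, 0.0], [0.0, -1.0, 0.0], [0.0, -0.0, -1.0]]
ft_force: [-0.8, 0.5, 4.0]
finger_gap: 0.0003
grip_force: 2.0
```

move_arm(increments="0 0 1 0 0 0; 0 0 1 0 0 0; 0 0 1 0 0 0; 0 0 0.8 0 0 0; 0 0 0.5 0 0 0; 0 0 0 0 0 0; 0 0 0 0 0 0; 0 0 0 0 0 0; 0 0 0 0 0 0; 0 0 0 0 0 0")

```text
time_s: 31.8
eef_pos: [0.4937, -0.001, 0.1588]
orientation: [[1.0, -0.0, 0.001], [-0.0, -1.0, 0.0], [0.001, -0.0, -1.0]]
ft_force: [-2.7, 0.4, 10.6]
finger_gap: -0.0002
grip_force: 5.1
```

move_arm(increments="0 0 0.4 0 0 0; 0 0 0.3 0 0 0; 0 0 0 0 0 0; 0 0 0 0 0 0; 0 0 0 0 0 0; 0 0 0 0 0 0; 0 0 0 0 0 0; 0 0 0 0 0 0; 0 0 0 0 0 0; 0 0 0 0 0 0")

```text
time_s: 33.05
eef_pos: [0.4937, -0.001, 0.1583]
orientation: [[1.0, 0.0, 0.001], [0.0, -1.0, 0.0], [0.001, -0.0, -1.0]]
ft_force: [-3.0, 0.5, 11.6]
finger_gap: -0.0
grip_force: 5.6
```

```bash
python3 - <<'E'
from h import *
o=env.get_obs();print(o['eef_pos'],o['ft_force'])
s=snap('scene','s7')
cv2.imwrite('pics/s7c.png',cv2.resize(s[140:265,250:390],None,fx=4,fy=4,interpolation=2))
E
```

```text
[ 0.49366704 -0.00103663  0.15825885] [-3.03899217  0.47615651 11.60627932]
```

View pics/s7c.png

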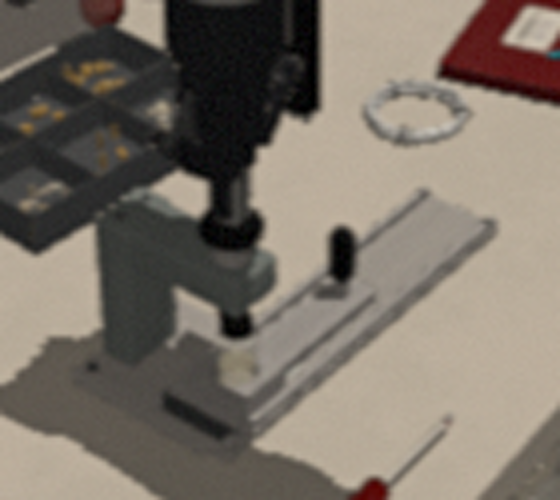

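The shut fingers hold the knob down, at crop (232,232), with the foot on the vial's cap and the carriage home. The travel is 13.7 mm at about 12 N, so I'm handing in.

```bash
python3 -c "
from plant import env
print(env.hand_in())"
```

```text
the job is handed in; nothing more can be done
None
```

The vial is upright in the nest, the carriage is home against its stop, and the job was handed in at about 33 s with the knob still held down about 13.7 mm at about 12 N.

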